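Dock the power-supply module for a bench test

TASK

The open power-supply module has to go on test: draw the dock's bolt back, push the module along the bench into the dock, its side flanges under the two rails, until it is fully home against the end stop, then slide the bolt fully shut behind it. The module must stay on the bench all the way (slide it, never lift it), and the other loose things on the bench must be left where they are.

Things in the scene. Friction and masses are not known exactly. Their poses are not given: they have to be found in the camera images.
- module: Loose open power supply, about 0.5 kg: aluminium tray with green board, transformer, finned heat sink. Base plate 90 (x) x 100 (y) x 4 mm thick; on it a box of flat walls 90 x 80 mm, leaving a 10 mm flange along each y side. Side and front walls end at z = 30 mm. Origin: centre of underside; +x: contact end, enters the dock first. Starts 40-100 mm to the +y side of the dock's lane, yawed up to 0.4 rad to it.
- module_rear (a point): Centre of the outer face of the module's rear wall, the one to push on (80 mm wide, vent slots, from the bench to z = 36 mm): 45 mm behind the module's origin, 20 mm above the bench. Axes as the module's. The side walls' outer faces are at y = +-40 mm of the module, 90 mm long, and can be pushed above the 4 mm flanges.
- dock: Fixed test dock: U-shaped metal frame without floor. Origin on the bench where the module's origin is when home; x: push direction, y left, z up. Rails at x = -50..68 mm, inner faces y = +-52 (2 mm clearance each side), 11 mm high; lips overhang in to y = +-44 at z = 7-11 mm, so the module's flanges must slide in beneath them. End stop: rubber bumpers at x = 45, block behind 34 mm high, terminals to 57.
- dock_mouth (a point): Centre of the dock's mouth on the bench, 79 mm before the home point (dock x = -79 mm); axes as the dock's. From here flared lead-ins, 11 mm high, narrow from about y = +-67 mm to the rails at dock x = -50 mm. The bolt housing stands left of the left rail: dock x = -66..-42, y = 57..127 mm, 30 mm high.
- bolt (a joint): Slide bolt's travel, m: 0 = shut (12 mm steel rod across the mouth, tip at dock y = 20 mm), 0.035 = fully drawn to the left (dock +y), tip at y = 55 mm, clear of the module. Rod axis at dock x = -54, z = 20.5 mm: shut, it stands 3 mm behind a docked module's rear wall. Starts at 0 to 0.012; stays where it is left; moves at about 1.5 N.
- bolt_knob (a point): Middle of the bolt's upright round black knob, 51 mm above the bench: 12 mm diameter, from 37 to 64 mm height, on a thin stem over the bolt housing (top at 30 mm). Pinch from above or push from the side. Moves with the bolt along dock y, from y = 72 mm (shut) to 107 mm (drawn), at dock x = -54 mm.
- sample_vial: Bystander: standing capped vial 27 x 27 x 66 mm, origin at the centre of its underside.
- solder_spool: Bystander: spool standing on its flange, 55 x 55 x 33 mm, origin at the centre of its underside.
- tape_black: Bystander: roll of tape lying flat, 60 x 60 x 18 mm, origin at the centre of its underside.
- ratchet: Bystander: ratchet handle lying flat, 29 x 144 x 28 mm (long along its y), origin at the centre of its underside.
- tweezers: Bystander: tweezers 11 x 117 x 10 mm (long along y), origin at the centre of the underside.
- test_lead_clip: Bystander: crocodile clip 10 x 52 x 9 mm (long along y), origin at the centre of its underside.

How it is judged:
On the way, in this order (a step that is already met when the one before it is completed fails the run):
1. the bolt is drawn back out of the mouth of the dock (by at least 25 mm) (value of joint bolt above 0.025 m), for 0.2 s.
2. the module is fully home in the dock (x of module in the frame of dock between -0.003 and 0.003 m and y of module in the frame of dock between -0.004 and 0.004 m and angle between the x axis of module and the x axis of dock, either way round below 0.06 rad and height (world z) of module below 0.003 m and angle between module's own z axis and vertical below 0.05 rad), for 0.2 s.
At the end, for the whole second after the job is handed in: The module lies flat on the bench in the dock, fully home against the end stop (within 3 mm lengthwise, 4 mm sideways, 0.06 rad of the dock's direction), the bolt is shut behind it to within 4 mm of its full travel, and all is at rest (all of step 2 and value of joint bolt below 0.004 m and linear speed of module below 0.01 m/s); the robot touches nothing.
It fails at once if the module is lifted off the bench (more than 15 mm) (height (world z) of module above 0.015 m).
It fails at once if one of the other loose things is moved by more than 25 mm (distance of any of sample_vial, solder_spool, tape_black, ratchet, tweezers, test_lead_clip from where it was at the start of the episode above 0.025 m).
It also fails if it takes over 69 s, if anything falls off the work surface, if the arm or the gripper's body presses on something with over 40 N, if the wrist force passes 120 N, or if a joint passes its speed limit or range.

ROBOT

A 6-joint arm with a two-finger parallel gripper is mounted at the origin on a cart in front of the work surface, level with it; the furniture and walls round the work are solid. World frame = base frame: x ahead of the robot, y to its left, z up, the work surface at z = 0. Lengths are in m, angles in rad, forces in N, time in s.
With the tool pointing down it reaches from about 0.2 to 0.875 m from the base axis. Payload 3.4 kg.
Tool frame: the origin (TCP) lies on the centre line of the jaws, within the pads' length; the fingertips stand 14 mm ahead of it and the grasp point (between the pads) lies 5 mm behind it; z points along the fingers, y is the line along which they close (so a half turn about z gives the same grasp; the last joint's range is limited). The gripper opens to 94 mm and grips with 3 to 60 N. Pads are 16 mm wide; open, the fingers measure 119 mm over their backs; the gripper's body (75 mm by 177 mm) begins 78 mm behind the grasp point.
Start: joints at [1.156, 0.276, 1.505, -0, 1.361, -0.121], TCP at [0.167, 0.55, 0.219] pointing down, gripper open.
Joint ranges: [-2.89, 2.89], [-0.75, 2.08], [0.22, 2.7], [-1.18, 4.32], [0.11, 2.71], [-2.7, 2.7]. Speed limits (rad/s): [2.57, 2.57, 3.14, 3.14, 3.14, 3.14].

INTERFACE

Orientations are given as [roll, pitch, yaw] about the fixed x, y, z axes, in that order (R = Rz(yaw) Ry(pitch) Rx(roll)).
In Python, from cell import env gives the robot as it stands. The module is installed in compiled form; this text tells all that it offers. Calls block until the motion is done:
- env.reach(position, orientation): joint-space move of the TCP to a pose.
- env.line_to(position, speed=0.15, ori=None): straight line of the TCP; ori=None keeps the orientation; speed is the mean speed in m/s.
- env.movej(angles): joint-space move.
- env.gripper_to(opening): finger opening in m; the grip force is fixed at half the most; returns when the fingers have stopped.
- env.pause(seconds).
- env.solve_ik(position, orientation): joint angles nearest the present ones, or None.
- env.read_state(): the state.
- env.read_camera(name): name is "scene" or "top"; returns (picture, depth): 400x640x3 uint8, red, green, blue; 400x640 float32, m along the optical axis (not along the pixel's ray), 0 where there is no reading.
- env.calibration(name): a dict with "vertical_fov" (degrees; the focal length in pixels is half the picture's height over the tangent of half this angle, whatever the lens; pixels are square), "cx", "cy" (the principal point, pixels), "k1" (the pictures are not rectified: a ray, as slopes to the right and down, at radius r is drawn at 1 + k1 r^2 times it, then the intrinsics apply), "xyz" and "orientation" of the camera in the world. Camera axes: x right, y up, looking along -z (the intrinsics and any distortion apply to the point x, -y, -z); pixel columns grow to the right and rows downward; lengths in m; the calibration is good to about 2 mm. A picture is of the moment at which its call begins. calibration takes no time and is no camera call.
A pose or a line that the arm cannot do raises env.IKError and nothing moves.
- env.hand_in(): hands the job in; it is judged then, once.
The state is a dict: "time": time; "joint_positions": joint angles; "qvel": joint speeds; "joint_efforts": joint torques, N m; "position": TCP position; "tool_rot": TCP orientation; "force": force on the tool from outside, world axes, zero at the start; "torque": the same for the moment, N m; "width": finger opening in m; "grasp_force": force on a finger pad.
Only numpy, scipy, OpenCV 4.12 (cv2) and the standard library are available. Lean on these libraries where they do the work, as an engineer would, in place of code of your own. Each camera call takes 0.05 s, during which the arm holds its last target. There are 200 camera calls.

## Working session

There is one attempt and no reset: what is moved stays moved. The work goes in short steps, each a Python script; the robot and the scene stay as the last script left them, time stands still between calls to the robot, and variables do not carry over. Pictures are saved under pics/ and viewed, at most 10 in all, crops included, and the job is handed in when it is done.

```bash
mkdir -p pics; cat > h.py <<'E'
import numpy as np, cv2
from cell import env
from scipy.spatial.transform import Rotation as R
def cam(name):
    p,d=env.read_camera(name); c=env.calibration(name); return p,d,c
def world(c,d,u,v,z=None):
    """pixel -> world using depth, or plane height z"""
    f=200/np.tan(np.radians(c["vertical_fov"])/2)
    K=np.array([[f,0,c["cx"]],[0,f,c["cy"]],[0,0,1.]])
    s=cv2.undistortPoints(np.array([[[u,v]]],float),K,np.array([c["k1"],0,0,0.]))[0,0]
    M=R.from_euler('xyz',c["orientation"]).as_matrix(); t=np.array(c["xyz"])
    ray=M@np.array([s[0],-s[1],-1])
    k=d[int(round(v)),int(round(u))] if z is None else (z-t[2])/ray[2]
    return t+k*ray
def cloud(c,d):
    f=200/np.tan(np.radians(c["vertical_fov"])/2)
    K=np.array([[f,0,c["cx"]],[0,f,c["cy"]],[0,0,1.]])
    v,u=np.mgrid[:400,:640]
    s=cv2.undistortPoints(np.stack([u,v],-1).reshape(-1,1,2).astype(float),K,np.array([c["k1"],0,0,0.])).reshape(400,640,2)
    P=np.stack([s[...,0]*d,-s[...,1]*d,-d],-1)
    return P@R.from_euler('xyz',c["orientation"]).as_matrix().T+np.array(c["xyz"])
E
python3 - <<'E'
from h import *
for n in("top","scene"):
    p,d,c=cam(n); print(n,c); cv2.imwrite(f"pics/{n}0.png",p[...,::-1]); np.savez(f"{n}0.npz",p=p,d=d)
print(env.read_state())
E
```

```text
top {'vertical_fov': 47.605786848913375, 'cx': 312.56506113457385, 'cy': 197.42800211449133, 'k1': -0.12145608146912569, 'xyz': array([0.23954065, 0.07524818, 1.31535346]), 'orientation': array([ 2.26208967e-01, -7.37667913e-04, -1.49937239e+00])}
scene {'vertical_fov': 57.065939178254396, 'cx': 313.8327807963523, 'cy': 192.7986510334312, 'k1': 0.03019415841031743, 'xyz': array([-0.12479672,  0.43900438,  0.54424687]), 'orientation': array([ 1.02028341, -0.02102935, -2.04202502])}
{'time': 0.1, 'joint_positions': array([ 1.15599832e+00,  2.76473148e-01,  1.50596003e+00, -8.15816046e-06,
        1.36067179e+00, -1.21029463e-01]), 'qvel': array([-0.00120409, -0.00050802, -0.00370441, -0.00045829, -0.00069891,
        0.00038304]), 'joint_efforts': array([ 3.27420767e-04, -4.05454087e+01, -2.37780297e+01,  7.03000277e-02,
        2.99056736e-02, -5.36692448e-05]), 'position': array([0.16633532, 0.54993527, 0.21874316]), 'tool_rot': array([-3.14009045e+00, -1.74669136e-04,  2.84782568e+00]), 'force': array([-0.45773805, -0.30707578,  0.4836921 ]), 'torque': array([-0.00012953,  0.01886028, -0.00258808]), 'grasp_force': 0.0, 'width': 0.09400862348243658}
```

View pics/top0.png

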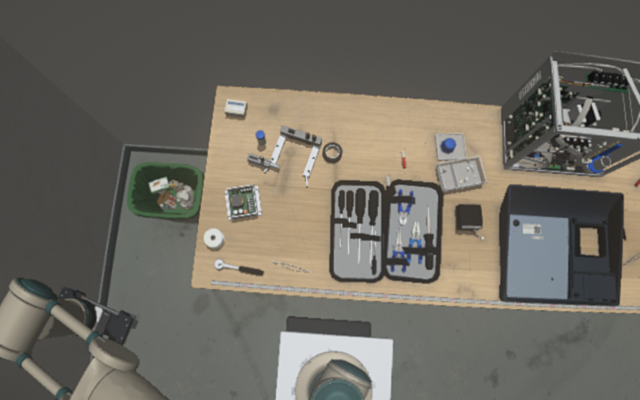

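View pics/scene0.png

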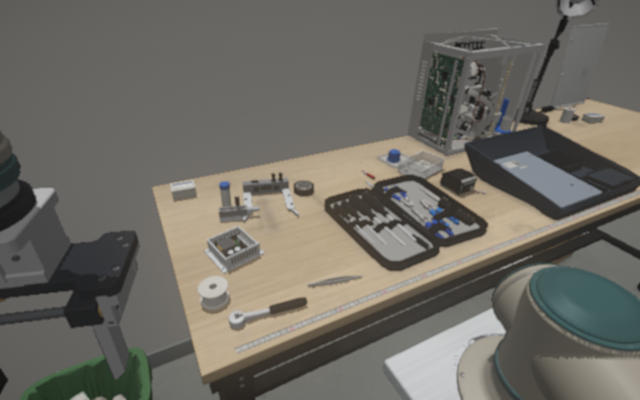

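The top view shows the module at about (243,202), and the dock's end stop at (300,136) with its bolt housing at (263,162). The vial is at (260,137), the tape at (332,152), the spool at (213,239) and the ratchet at (240,268). I'll rectify the area into a metric view next.

```bash
cat > rect.py <<'E'
from h import *
def ortho(name,p,c,x0,x1,y0,y1,z,s):
    # metric picture of plane z: rows down = -x, cols right = -y ; s px/m
    X,Y=np.meshgrid(np.arange(x1,x0,-1/s),np.arange(y1,y0,-1/s),indexing='ij')
    M=R.from_euler('xyz',c["orientation"]).as_matrix()
    q=(np.stack([X,Y,np.full_like(X,z)],-1)-c["xyz"])@M
    a=q[...,0]/-q[...,2]; b=-q[...,1]/-q[...,2]; k=1+c["k1"]*(a*a+b*b)
    f=200/np.tan(np.radians(c["vertical_fov"])/2)
    return cv2.remap(p,(f*a*k+c["cx"]).astype('f4'),(f*b*k+c["cy"]).astype('f4'),cv2.INTER_CUBIC)
E
python3 - <<'E'
from rect import *
D=np.load("top0.npz");c=env.calibration("top");P=cloud(c,D['d'])
for u,v in [(243,202),(300,136),(263,162),(260,137),(332,152),(213,239)]: print((u,v),P[v,u].round(3))
ctr=P[175,275]
x0,x1=ctr[0]-.2,ctr[0]+.18; y0,y1=ctr[1]-.22,ctr[1]+.25
s=1500
im=ortho("top",D['p'],c,x0,x1,y0,y1,0.02,s)
for x in np.arange(np.ceil(x0*20)/20,x1,.05):
    r=int((x1-x)*s); cv2.putText(im,f"{x:.2f}",(0,r+4),0,.35,(255,0,0)); cv2.line(im,(25,r),(im.shape[1],r),(255,0,0) ,1) if 0 else cv2.line(im,(28,r),(36,r),(255,0,0),1)
for y in np.arange(np.ceil(y0*20)/20,y1,.05):
    k=int((y1-y)*s); cv2.putText(im,f"{y:.2f}",(k-10,10),0,.35,(255,0,0)); cv2.line(im,(k,14),(k,22),(255,0,0),1)
print(im.shape,x1,y1)
cv2.imwrite("pics/ortho.png",im[...,::-1])
E
```

```text
(243, 202) [0.508 0.298 0.023]
(300, 136) [0.718 0.146 0.039]
(263, 162) [0.632 0.25  0.029]
(260, 137) [0.698 0.262 0.062]
(332, 152) [0.687 0.047 0.003]
(213, 239) [0.395 0.377 0.004]
(571, 705, 3) 0.781959069871013 0.4635153898172607
```

View pics/ortho.png

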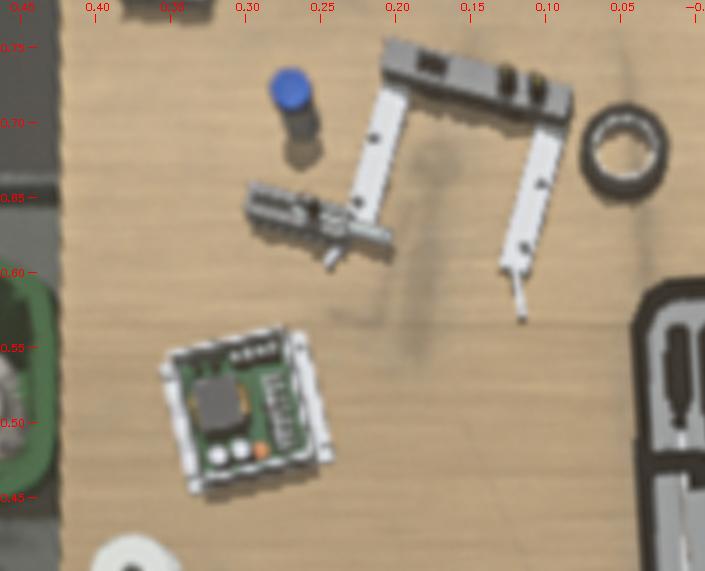

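The rectified view shows the dock yawed about -0.2 rad and the module about +0.25 rad, with the bolt housing at the dock's left front. Next I'll fit the poses and check them with a projected overlay.

```bash
cat > fit.py <<'E'
from rect import *
from scipy.optimize import minimize
def proj(c,P):
    M=R.from_euler('xyz',c["orientation"]).as_matrix(); f=200/np.tan(np.radians(c["vertical_fov"])/2)
    q=(P-c["xyz"])@M; a=q[...,0]/-q[...,2]; b=-q[...,1]/-q[...,2]; k=1+c["k1"]*(a*a+b*b)
    return np.stack([f*a*k+c["cx"],f*b*k+c["cy"]],-1)
def rectpts(x0,x1,y0,y1,z,n=40):
    X,Y=np.meshgrid(np.linspace(x0,x1,n),np.linspace(y0,y1,n)); return np.stack([X.ravel(),Y.ravel(),np.full(X.size,z)],-1)
def place(p,Q):
    c,s=np.cos(p[2]),np.sin(p[2]); return np.stack([p[0]+c*Q[:,0]-s*Q[:,1],p[1]+s*Q[:,0]+c*Q[:,1],Q[:,2]],-1)
def samp(img,uv): return cv2.remap(img,uv[:,0].astype('f4').reshape(-1,1),uv[:,1].astype('f4').reshape(-1,1),cv2.INTER_LINEAR).ravel()
def fit(score,p0):
    best=None
    for dy in (-.2,-.1,0,.1,.2):
        r=minimize(lambda p:-score(p),np.array(p0)+[0,0,dy],method='Nelder-Mead',options=dict(initial_simplex=np.array(p0)+[0,0,dy]+np.array([[0,0,0],[.012,0,0],[0,.012,0],[0,0,.08]]),xatol=1e-5,fatol=1e-4))
        if best is None or r.fun<best.fun: best=r
    return best.x,-best.fun
def nonwood(p):  # low saturation = not wood
    hsv=cv2.cvtColor(p,cv2.COLOR_RGB2HSV); return hsv
def grow(x0,x1,y0,y1,z,m=.008):
    Q=rectpts(x0-m,x1+m,y0-m,y1+m,z,60); k=(Q[:,0]<x0)|(Q[:,0]>x1)|(Q[:,1]<y0)|(Q[:,1]>y1); return Q[k]
def dockfit(c,p,p0):
    W=p.min(-1).astype('f4')  # blue/min channel: white metal high, wood low
    I=np.vstack([rectpts(-48,60,44,57,11)/1e3,rectpts(-48,60,-57,-44,11)/1e3])
    O=np.vstack([rectpts(-48,40,38,43,8)/1e3,rectpts(-48,40,-43,-38,8)/1e3,rectpts(-40,40,58,64,6)/1e3,rectpts(-40,40,-64,-58,6)/1e3,rectpts(-64,-52,-56,-40,3)/1e3,rectpts(70,76,-54,54,34)/1e3*0+rectpts(-64,-52,-56,-40,3)/1e3])
    return fit(lambda q:samp(W,proj(c,place(q,I))).mean()-samp(W,proj(c,place(q,O))).mean(),p0)
def modfit(c,p,p0):
    # outline: tray vs wood, by chroma distance from wood
    lab=cv2.cvtColor(p,cv2.COLOR_RGB2LAB).astype('f4'); W=np.clip(30-(lab[...,2]-128)-(0*lab[...,1]),-10,30)
    fl=np.vstack([rectpts(-.045,.045,.041,.050,.004),rectpts(-.045,.045,-.050,-.041,.004)])
    wl=np.vstack([rectpts(-.045,-.043,-.04,.04,.034),rectpts(.043,.045,-.04,.04,.028)])
    O=np.vstack([rectpts(-.045,.045,.0515,.058,0),rectpts(-.045,.045,-.058,-.0515,0),rectpts(-.054,-.0465,-.048,.048,0)])
    S=lambda Q,q:samp(W,proj(c,place(q,Q))).mean()
    return fit(lambda q:S(fl,q)+.7*S(wl,q)-S(O,q),p0)
def draw(p,c,D,M,bolt,name,box,s=4):
    im=cv2.resize(p,None,fx=s,fy=s,interpolation=cv2.INTER_CUBIC)
    def poly(q,pts,col,cl=True):
        uv=proj(c,place(q,np.array(pts)/1e3)); cv2.polylines(im,[np.int32((uv+.5)*s-.5)],cl,col,1,cv2.LINE_AA)
    for a in(1,-1): poly(D,[(-50,44*a,11),(68,44*a,11),(68,57*a,11),(-50,57*a,11)],(255,0,0)); poly(D,[(-79,67*a,11),(-50,52*a,11)],(255,0,255),False)
    poly(D,[(45,-44,34),(45,44,34)],(255,160,0),False); poly(D,[(-66,57,30),(-42,57,30),(-42,127,30),(-66,127,30)],(255,255,0))
    y=72+bolt*1e3; poly(D,[(-60,y-6,64),(-48,y-6,64),(-48,y+6,64),(-60,y+6,64)],(0,255,255))
    if M is not None:
        poly(M,[(-45,-50,4),(45,-50,4),(45,50,4),(-45,50,4)],(255,0,0)); poly(M,[(-45,-40,36),(-45,40,36),(-45,40,0),(-45,-40,0)],(0,0,255)); poly(M,[(45,-40,30),(45,40,30)],(0,0,255),False)
    u0,u1,v0,v1=box; cv2.imwrite(name,im[v0*s:v1*s,u0*s:u1*s,::-1])
E
python3 - <<'E'
from fit import *
D=np.load("top0.npz");c=env.calibration("top");p=D['p']
d,sd=dockfit(c,p,[.665,.16,-.2]); m,sm=modfit(c,p,[.505,.297,.24])
print("dock",d.round(4),sd,"mod",m.round(4),sm)
C=cloud(c,D['d']).reshape(-1,3)
k=(abs(C[:,0]-d[0]-.07)<.1)&(abs(C[:,1]-d[1])<.16)&(C[:,2]>.02); Q=C[k]
cs,sn=np.cos(d[2]),np.sin(d[2]); L=np.stack([(Q[:,0]-d[0])*cs+(Q[:,1]-d[1])*sn,-(Q[:,0]-d[0])*sn+(Q[:,1]-d[1])*cs,Q[:,2]],-1)
kn=L[(abs(L[:,0]+.054)<.02)&(L[:,1]>.055)&(L[:,2]>.045)]; print("knob",kn.round(3))
np.save("pose.npy",[d,m]); draw(p,c,d,m,0.005,"pics/ov.png",(215,355,110,240),4)
E
```

```text
dock [ 0.6493  0.1656 -0.235 ] 45.64115905761719 mod [0.5082 0.3013 0.2357] 35.464420318603516
knob [[-0.036  0.084  0.06 ]
 [-0.035  0.078  0.064]
 [-0.039  0.083  0.062]
 [-0.038  0.08   0.061]
 [-0.037  0.077  0.061]
 [-0.035  0.076  0.056]
 [-0.039  0.084  0.051]
 [-0.038  0.081  0.052]
 [-0.037  0.079  0.049]
 [-0.035  0.077  0.045]
 [-0.039  0.078  0.047]]
```

View pics/ov.png

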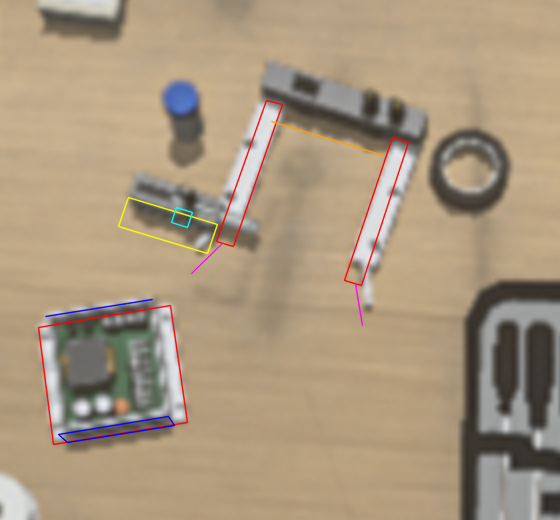

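The module overlay fits. The dock overlay sits about 16 mm too far back and slightly left: the knob reads x=-37 mm where it should be -54. I'll refit the dock using the rails' inner edges, the rail ends, and the block and housing heights.

```bash
cat >> fit.py <<'E'
def dockfit(c,p,p0):
    W=np.clip(p.min(-1).astype('f4'),60,190)
    I=np.vstack([rectpts(-46,40,45,54,11)/1e3,rectpts(-46,40,-54,-45,11)/1e3])
    O=np.vstack([rectpts(-46,40,34,43,11)/1e3,rectpts(-46,40,-43,-34,11)/1e3])
    J=rectpts(-50,-46,-53,-45,11)/1e3; N=rectpts(-56,-51,-49,-45,11)/1e3   # right rail's end
    B=rectpts(59,66,-50,50,34)/1e3; # stop block top grey, against wood
    lab=cv2.cvtColor(p,cv2.COLOR_RGB2LAB).astype('f4'); G=np.clip(30-(lab[...,2]-128),-10,30)*3
    H=rectpts(-65,-43,75,126,30)/1e3; H2=np.vstack([rectpts(-76,-68,75,126,20)/1e3,rectpts(-65,-43,129,136,25)/1e3])
    S=lambda Q,q,im=W:samp(im,proj(c,place(q,Q))).mean()
    return fit(lambda q:S(I,q)-S(O,q)+.3*(S(J,q)-S(N,q))+.4*S(B,q,G)+.5*(S(H,q,G)-S(H2,q,G)),p0)
E
python3 - <<'E'
from fit import *
D=np.load("top0.npz");c=env.calibration("top");p=D['p']; _,m=np.load("pose.npy")
d,sd=dockfit(c,p,[.664,.158,-.235]); print("dock",d.round(4),sd)
C=cloud(c,D['d']).reshape(-1,3)
k=(abs(C[:,0]-d[0])<.15)&(abs(C[:,1]-d[1])<.16)&(C[:,2]>.02); Q=C[k]
cs,sn=np.cos(d[2]),np.sin(d[2]); L=np.stack([(Q[:,0]-d[0])*cs+(Q[:,1]-d[1])*sn,-(Q[:,0]-d[0])*sn+(Q[:,1]-d[1])*cs,Q[:,2]],-1)
kn=L[(abs(L[:,0]+.054)<.02)&(L[:,1]>.055)&(L[:,2]>.045)]; print("knob",kn.mean(0).round(4),np.ptp(kn,axis=0))
hs=L[(abs(L[:,0]+.054)<.03)&(L[:,1]>.05)&(L[:,2]>.024)&(L[:,2]<.035)]; print("housing",hs.min(0),hs.max(0))
bl=L[(L[:,0]>.03)&(L[:,2]>.028)&(L[:,2]<.038)&(abs(L[:,1])<.07)]; print("block",bl.min(0),bl.max(0))
vi=L[(L[:,0]>-.03)&(L[:,1]>.07)]; print("vial",vi.min(0),vi.max(0))
np.save("pose.npy",[d,m]); draw(p,c,d,m,0.005,"pics/ov2.png",(215,355,110,240),4)
E
```

```text
dock [ 0.6666  0.1618 -0.2323] 132.3373565673828
knob [-0.0529  0.0797  0.0563] [0.0099203  0.01250355 0.01846714]
housing [-0.06184928  0.05038481  0.02439302] [-0.0387001   0.12872505  0.0349143 ]
block [ 0.04646114 -0.06636589  0.02802134] [0.07363168 0.0624842  0.03798801]
vial [0.00108193 0.09561328 0.02154985] [0.10782227 0.18923557 0.07095209]
```

View pics/ov2.png

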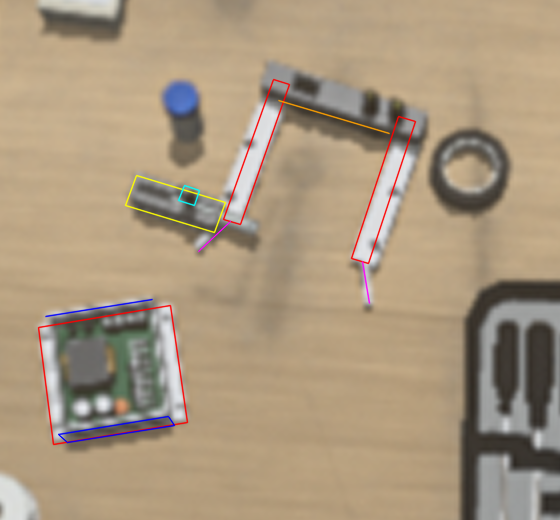

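The refit overlay lines up. The rails, block, housing and knob all match, and the knob at dock y≈80 mm means the bolt is at about 8 mm. Next I draw the bolt.

```bash
cat >> h.py <<'E'
def D2W(d,x,y,z):
    c,s=np.cos(d[2]),np.sin(d[2]); return np.array([d[0]+c*x-s*y,d[1]+s*x+c*y,z])
def ori(pos,yaw):
    best=None
    for k in(-2,-1,0,1,2):
        o=[np.pi,0,yaw+k*np.pi]; q=env.solve_ik(pos,o)
        if q is not None and (best is None or abs(q[5])<best[0]): best=(abs(q[5]),o)
    return best[1]
def st(t=""):
    s=env.read_state(); print(t,"t%.1f"%s["time"],"pos",s["position"].round(4),"F",s["force"].round(1),"w %.4f g %.1f"%(s["width"],s["grasp_force"])); return s
E
python3 - <<'E'
from h import *
d,m=np.load("pose.npy")
P=lambda x,y,z:D2W(d,x,y,z)
o=ori(P(-.054,.08,.12),d[2])
env.reach(P(-.054,.08,.15),o); env.gripper_to(.045)
env.line_to(P(-.054,.08,.058),.12); st("down")
env.gripper_to(0.0); s=st("grip")
env.line_to(P(-.054,.108,.058),.06); st("drawn")
env.gripper_to(.035); env.line_to(P(-.054,.106,.15),.15)
p,dd,c=cam("top"); np.savez("top1.npz",p=p,d=dd)
p,dd,c=cam("scene");cv2.imwrite("pics/s1.png",cv2.resize(p[120:300,130:350],None,fx=3,fy=3)[...,::-1])
st()
E
```

```text
down t3.9 pos [0.6331 0.2523 0.0588] F [-0.3  0.7 -0. ] w 0.0451 g 0.0
grip t4.5 pos [0.6326 0.2524 0.0583] F [0.  1.2 2. ] w 0.0114 g 30.0
drawn t5.2 pos [0.6399 0.28   0.0583] F [ 3.  -0.6  2. ] w 0.0110 g 30.0
 t6.6 pos [0.6375 0.2771 0.1484] F [ 0.5 -0.4  0.4] w 0.0350 g 0.0
```

View pics/s1.png

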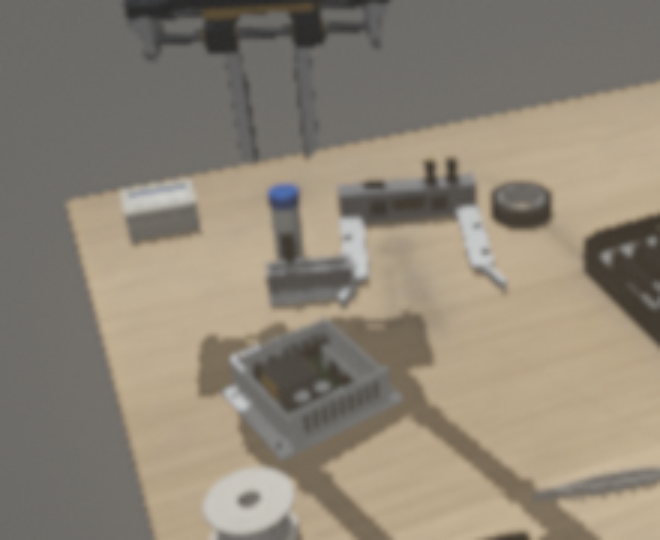

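The scene view shows the mouth clear of the rod, the drawn bolt, and the module untouched at crop position (310,385). Next I grip the module's side walls near its rear, above flange and rail height, and slide it into line.

```bash
python3 - <<'E'
from h import *
d,m=np.load("pose.npy")
Z=.029
g=-.020
pos=D2W(m,g,0,.12)
o=ori(pos,m[2]); env.reach(pos,o); env.gripper_to(.094)
env.line_to(D2W(m,g,0,Z),.1); st("down")
env.gripper_to(.06); st("grip")
# aligned orientation nearest to the present one
q=list(o); q[2]=o[2]-m[2]+d[2]
def go(x,y,v): env.line_to(D2W(d,x+g,y,Z),v,q)
go(-.15,0,.07); st("aligned")
p,dd,c=cam("top"); np.savez("top2.npz",p=p,d=dd)
from fit import draw
draw(p,c,d,[*D2W(d,-.15,0,0)[:2],d[2]],.035,"pics/ov3.png",(215,355,110,240),4)
E
```

```text
down t9.3 pos [0.4892 0.2969 0.0295] F [-0.3  0.3 -0.8] w 0.0936 g 0.0
grip t9.7 pos [0.4891 0.297  0.0296] F [-0.9 -0.3  3.8] w 0.0796 g 30.0
aligned t11.2 pos [0.5022 0.2015 0.0296] F [0.8 5.3 5.7] w 0.0798 g 30.0
```

View pics/ov3.png

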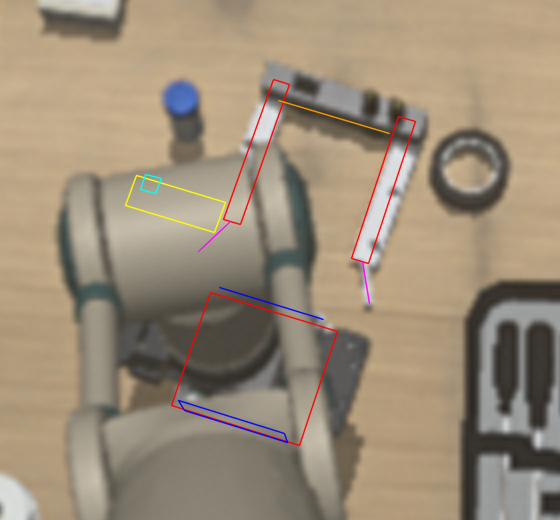

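The arm hides the module, which was gripped cleanly (79.8 mm wide). The rails look about 1–2 mm to the right of the fit. I'll advance in steps and read the lateral force.

```bash
python3 - <<'E'
from h import *
d,m=np.load("pose.npy")
Z=.029; g=-.02; y=-.001
A=np.array([[np.cos(d[2]),np.sin(d[2])],[-np.sin(d[2]),np.cos(d[2])]])
def go(x,v):
    env.line_to(D2W(d,x+g,y,Z),v); s=env.read_state()
    f=A@s["force"][:2]; e=A@(s["position"][:2]-d[:2]); print("x %.3f y %.4f"%(x,y),"Fdock",f.round(1),"tcp",e.round(4),"Fz %.1f tz %.2f"%(s["force"][2],s["torque"][2]),"t%.1f"%s["time"]); return f
go(-.15,.05)
for x in (-.115,-.105,-.10,-.095,-.09,-.085,-.08,-.07,-.06,-.055):
    f=go(x,.06)
    if abs(f[0])>25: print("stop");break
    if abs(f[1])>6: y+=np.clip(f[1]*1e-4,-.001,.001)
E
```

```text
x -0.150 y -0.0010 Fdock [-0.   5.3] tcp [-1.69e-01  1.00e-04] Fz 4.7 tz 0.07 t11.6
x -0.115 y -0.0010 Fdock [-8.7  0.7] tcp [-0.1391 -0.0021] Fz 13.7 tz 0.17 t12.3
x -0.105 y -0.0010 Fdock [-6.4 -0.3] tcp [-0.1284 -0.0022] Fz 13.0 tz 0.12 t12.6
x -0.100 y -0.0010 Fdock [-8.6  0.3] tcp [-0.1244 -0.0022] Fz 13.9 tz 0.02 t12.8
x -0.095 y -0.0010 Fdock [-8.3  0. ] tcp [-0.1194 -0.0022] Fz 13.5 tz 0.11 t13.1
x -0.090 y -0.0010 Fdock [-13.1   1.2] tcp [-0.1172 -0.002 ] Fz 17.0 tz 0.05 t13.3
x -0.085 y -0.0010 Fdock [-18.3   3.1] tcp [-0.1155 -0.002 ] Fz 20.7 tz -0.14 t13.6
x -0.080 y -0.0010 Fdock [-23.3   3.8] tcp [-0.1133 -0.0019] Fz 21.1 tz -0.05 t13.8
x -0.070 y -0.0010 Fdock [-26.5   6.1] tcp [-0.1064 -0.0017] Fz 20.8 tz -0.30 t14.2
stop
```

```bash
python3 - <<'E'
from h import *
s=st(); print(s["tool_rot"].round(4),s["torque"].round(2))
p,dd,c=cam("scene");a=cv2.resize(p[150:270,190:340],None,fx=4,fy=4,interpolation=cv2.INTER_CUBIC)
cv2.imwrite("pics/s2.png",cv2.convertScaleAbs(a,alpha=1.4)[...,::-1])
E
```

```text
t14.2 pos [0.5627 0.1847 0.0278] F [-24.3  12.1  20.8] w 0.0798 g 30.0
[-3.1388 -0.0316  2.9047] [ 2.51  4.57 -0.3 ]
```

View pics/s2.png

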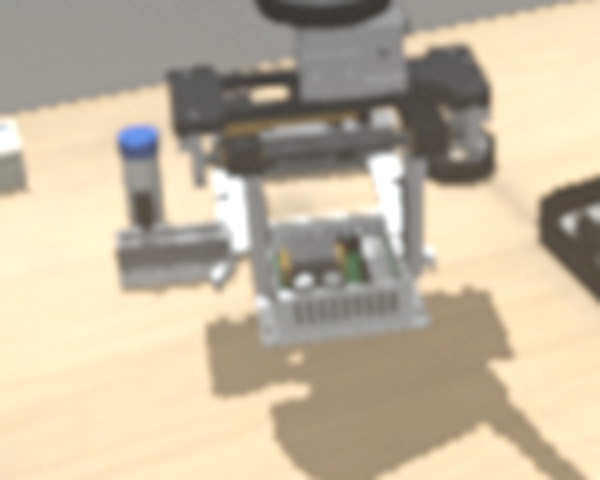

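The module is square in the mouth with its front about 9 mm into the rails. The compliant arm tilts the tool by 0.03 rad, which is probably binding the flanges on the lips. I'll release and push low on the rear wall with closed fingers.

```bash
python3 - <<'E'
from h import *
d,m=np.load("pose.npy")
A=np.array([[np.cos(d[2]),np.sin(d[2])],[-np.sin(d[2]),np.cos(d[2])]])
env.gripper_to(.092); st("open")
s=env.read_state(); e=A@(s["position"][:2]-d[:2]); print(e)
env.line_to(D2W(d,e[0],e[1],.1),.15)
env.line_to(D2W(d,-.19,-.001,.1),.2); env.gripper_to(0)
env.line_to(D2W(d,-.19,-.001,.022),.15)
x=-.165
while x<-.0:
    env.line_to(D2W(d,x,-.001,.022),.08)
    s=env.read_state(); f=A@s["force"][:2]; e=A@(s["position"][:2]-d[:2])
    print("cmd %.3f"%x,"tcp",e.round(4),"z %.4f"%s["position"][2],"F",f.round(1),"Fz %.1f t%.1f"%(s["force"][2],s["time"]))
    if f[0]<-40 or e[0]>-.05: break
    x+=.008
E
```

```text
open t14.7 pos [0.5792 0.181  0.0287] F [-0.2 -0.1 -1.1] w 0.0920 g 0.0
[-0.08945104 -0.00151519]
cmd -0.165 tcp [-0.1643 -0.001 ] z 0.0222 F [-0.4 -0.3] Fz -0.6 t18.4
cmd -0.157 tcp [-0.1565 -0.0009] z 0.0220 F [0.1 0.7] Fz 0.2 t18.7
cmd -0.149 tcp [-0.1491 -0.0009] z 0.0218 F [-1.1  0. ] Fz -0.7 t18.9
cmd -0.141 tcp [-0.1486 -0.0013] z 0.0215 F [-14.6   4. ] Fz 8.9 t19.2
cmd -0.133 tcp [-0.1481 -0.0014] z 0.0214 F [-28.2   5.3] Fz 19.0 t19.4
cmd -0.125 tcp [-0.1301 -0.0013] z 0.0217 F [-1.  -0.3] Fz -1.3 t19.7
cmd -0.117 tcp [-0.1159 -0.0009] z 0.0221 F [-2.   0.1] Fz 0.7 t19.9
cmd -0.109 tcp [-0.108  -0.0011] z 0.0219 F [-0.2 -0.1] Fz -0.2 t20.2
cmd -0.101 tcp [-0.1003 -0.0011] z 0.0219 F [-1.   0.2] Fz -0.0 t20.4
cmd -0.093 tcp [-0.0924 -0.0011] z 0.0220 F [-1.3 -0.2] Fz -1.2 t20.7
cmd -0.085 tcp [-0.0844 -0.001 ] z 0.0220 F [-1.9  0.1] Fz -1.1 t20.9
cmd -0.077 tcp [-0.0764 -0.001 ] z 0.0220 F [-0.1  0.2] Fz 0.1 t21.2
cmd -0.069 tcp [-0.0685 -0.001 ] z 0.0220 F [-0.7 -0.1] Fz -0.1 t21.4
cmd -0.061 tcp [-0.0605 -0.001 ] z 0.0220 F [-1.6 -0.3] Fz 0.8 t21.7
cmd -0.053 tcp [-0.0543 -0.0008] z 0.0219 F [-4.8  0.4] Fz 2.3 t21.9
cmd -0.045 tcp [-0.0542 -0.0009] z 0.0219 F [-19.1   2.2] Fz 13.2 t22.2
cmd -0.037 tcp [-0.0542 -0.0009] z 0.0221 F [-32.4   3. ] Fz 24.4 t22.4
cmd -0.029 tcp [-0.0542 -0.0009] z 0.0221 F [-45.1   4.6] Fz 34.0 t22.7
```

The push popped past a catch and then came to a hard stop at TCP x=-54 mm, where about -53 was expected, so it is home. I'll back off and shut the bolt. The stop under load will also confirm the bolt's position.

```bash
python3 - <<'E'
from h import *
from fit import draw
d,m=np.load("pose.npy")
A=np.array([[np.cos(d[2]),np.sin(d[2])],[-np.sin(d[2]),np.cos(d[2])]])
env.pause(.3)
env.line_to(D2W(d,-.12,-.001,.022),.15); env.line_to(D2W(d,-.12,-.001,.15),.2)
env.gripper_to(.045)
env.line_to(D2W(d,-.054,.107,.15),.2); env.line_to(D2W(d,-.054,.107,.058),.12)
env.gripper_to(0); st("grip")
for y in (.09,.080,.072,.068,.064,.060):
    env.line_to(D2W(d,-.054,y,.058),.06)
    s=env.read_state(); f=A@s["force"][:2]; e=A@(s["position"][:2]-d[:2]); print(y,e.round(4),"F",f.round(1),"t%.1f"%s["time"])
    if f[1]>9: break
env.gripper_to(.035); s=env.read_state(); e=A@(s["position"][:2]-d[:2]);
env.line_to(D2W(d,e[0],.071,.058),.1); env.line_to(D2W(d,-.054,.071,.15),.15)
env.reach([.3,.45,.25],ori([.3,.45,.25],1.0)); st()
p,dd,c=cam("top"); draw(p,c,d,[*d],.0,"pics/ov4.png",(225,345,110,210),5); np.savez("top4.npz",p=p,d=dd)
E
```

```text
grip t27.7 pos [0.6388 0.2787 0.0583] F [-0.8  1.1  1.9] w 0.0107 g 30.0
0.09 [-0.0544  0.0886] F [-1.6 -1.2] t28.1
0.08 [-0.0547  0.0789] F [-2.7 -1.5] t28.5
0.072 [-0.0548  0.0737] F [-4.7  3.8] t28.8
0.068 [-0.0547  0.0735] F [-4.6 12.2] t29.0
 t32.7 pos [0.3003 0.4499 0.2497] F [ 0.3 -0.9 -0.2] w 0.0347 g 0.0
```

View pics/ov4.png

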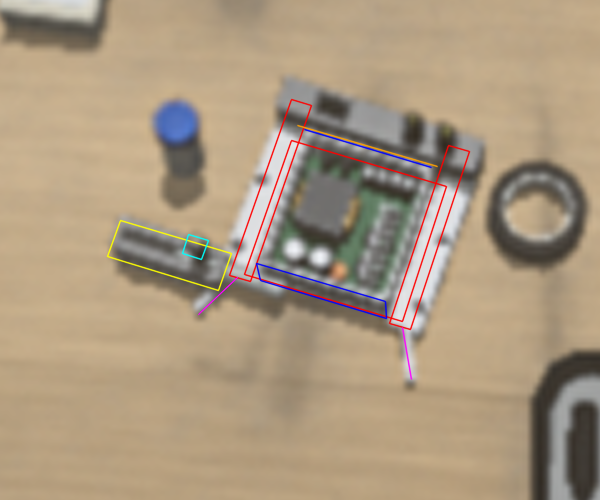

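The module sits in the dock with the grey rod behind its rear wall at about (270,285). The bolt ran its full 35 mm to a hard end stop, and the vial and tape haven't moved. I'm handing it in.

```bash
python3 -c "
from h import *
print(env.hand_in()); st()"
```

```text
the job is handed in; nothing more can be done
None
the job is handed in; nothing more can be done
```

I drew the bolt, slid the module into the dock to a hard stop at the end stop, and shut the bolt over its full 35 mm travel. The job was handed in at about 33 s; the call returned no verdict, so I can't confirm a pass.

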